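# Put the hand tools back in the tool tray

## Task

Put the wrench, the pliers, the screwdriver and the spirit level back in the tool tray, each seated flat on the yellow floor of the recess made for its shape, the level upright on its long edge. Leave the roll of tape and the tape measure where they are.

Things in the scene. Friction and masses are not known exactly. Their poses are not given: they have to be found in the camera images.
- wrench: plain silver adjustable wrench lying flat, 45 x 180 x 13 mm, 0.24 kg; origin at the centre of its underside; +y along the handle to its end, -y to the jaw head, z up. Head 45 mm wide from y = -90 to -29 mm; behind it the handle is 24 mm wide (x = -13 to 11 mm). Grasp across x just behind the head (y about -5 mm).
- pliers: combination pliers lying flat, red grips, bare steel jaws, 58 x 176 x 14 mm, 0.19 kg; origin at the centre of the underside; +y to the grips' ends, -y to the jaw tips, z up. Jaws 24 mm wide from y = -88 to -33 mm, pivot at y = -38; behind it the grips, which do not move, spread to 58 mm at y = 46. Balance point y = 8. Grasp across x at the pivot (y about -36 mm).
- screwdriver: slotted screwdriver lying down, red faceted handle, thin steel blade, 31 x 218 x 31 mm, 0.1 kg; origin on its underside below mid-length; +y to the handle's butt, -y to the blade tip. It may rest rolled up to 0.4 rad about y; its long axis is at z = 15.5 mm. Handle 31 mm thick, y = 11 to 109 mm; blade 6 mm thick. Grasp across the handle's front half (y about 38 mm).
- level: red spirit level with three green vials, 24 x 230 x 42 mm (22 mm body), 0.26 kg, standing upright on its long narrow edge; origin at the centre of its underside; y along its length (both ends alike), z up. Grasp across x at mid-length.
- wrench_recess (a point): wrench-shaped recess in one of 4 black modules (88 x 258 mm, tops 17 mm up) side by side in a steel tray (rim 22 mm up). Yellow floor 10 mm deep, 8 mm of room round the tool. 61 mm wide for the head (-y), then 42. Floor-level finger channel across all modules, here y = -46 to 34 mm. Point: on the floor, 7 mm above the worktop, where the seated wrench has its origin, axes parallel; +y to the robot.
- pliers_recess (a point): pliers-shaped recess in one of the black modules of the steel tray. Yellow floor 10 mm deep, 8 mm of room round the tool. 40 mm wide for the jaws at -y, 74 mm for the grips at +y. Finger channel at y = -58 to 22 mm. Point: on the floor, 7 mm above the worktop, where the seated pliers has its origin, axes parallel; +y to the robot.
- screwdriver_recess (a point): screwdriver-shaped recess in one of the black modules of the steel tray. Yellow floor 10 mm deep, 8 mm of room round the tool. 24 mm slot for the blade at -y, 48 mm wide for the handle at +y. Finger channel at y = -28 to 52 mm. Point: on the floor, 7 mm above the worktop, where the seated screwdriver has its origin, axes parallel; +y to the robot.
- level_recess (a point): plain straight recess, 40 x 246 mm, for the level in one of the black modules of the steel tray. Yellow floor 10 mm deep, 8 mm of room round the tool. Finger channel at y = -36 to 44 mm. Point: on the floor, 7 mm above the worktop, where the seated level has its origin, axes parallel; +y to the robot. Either way round.
- tape_roll: bystander: roll of light blue masking tape lying flat, 98 mm across, 24 mm high, in front of the mitre saw's handle; origin at the centre of its underside. The saw's turntable handle (68 mm high) reaches out to x = 0.50 at y = 0.18; its arm overhangs to x = 0.65 from 0.28 m up: carry things past it close to the robot.
- tape_measure: bystander: yellow tape measure standing at the left in front of the mitre saw, behind the tools, 77 x 99 x 68 mm; origin at the centre of its underside.

How it is judged:
By the outcome, as a careful person would: the job done as asked, in the order asked, and still so for the second after the job is handed in, with the robot touching nothing.
It also fails if it takes over 144 s, if anything falls off the work surface, if the arm or the gripper's body presses on something with over 40 N, if the wrist force passes 120 N, or if a joint passes its speed limit or range.

## Robot

A 6-joint arm with a two-finger parallel gripper is mounted at the origin on a cart in front of the work surface, level with it; the furniture and walls round the work are solid. World frame = base frame: x ahead of the robot, y to its left, z up, the work surface at z = 0. Lengths are in m, angles in rad, forces in N, time in s.
With the tool pointing down it reaches from about 0.35 to 0.975 m from the base axis. Payload 4.9 kg.
Tool frame: the origin (TCP) lies between the finger pads; the fingertips stand 25 mm ahead of it and the grasp point (between the pads) lies 6 mm ahead of it (manip.tcp_to_tips is the z of the fingertips in the tool frame, in m); z points along the fingers, y is the line along which they close (so a half turn about z gives the same grasp; the last joint's range is limited). The gripper opens to 85 mm and grips with 20 to 120 N. Pads are 22 mm wide; open, the fingers measure 114 mm over their backs; the gripper's body (76 mm by 85 mm) begins 54 mm behind the grasp point. The pads swing forward as they close: fully open they stand 13 mm farther back than shut.
Start: joints at [-1.467, 0.053, 1.613, -0, 1.476, -0.119], TCP at [0.138, -0.61, 0.256] pointing down, gripper open.
Joint ranges: [-3.01, 3.01], [-1.01, 2.22], [0.06, 2.58], [-1.02, 4.17], [0.09, 2.62], [-3.14, 3.14]. Speed limits (rad/s): [2.57, 2.57, 3.14, 3.14, 3.14, 3.14].

## Interface

Orientations are given as a unit quaternion [w, x, y, z].
In Python, from plant import manip gives the robot as it stands. The module is installed in compiled form; this text tells all that it offers.
- The arm moves only by the tool arm_command, never from a script. Its argument "moves" is a list of rows, each a list of 3 entries, a list of its own where there are three numbers: the opening, from -1 (shut) to 1 (fully open), then the shift along the tool's x, y, z in units of 0.15 m (1.0 is 0.15 m), then the turn about the tool's z in units of 2 pi rad (1.0 is 2 pi rad). A call has 1 to 20 rows; each row is the pose to reach, as a shift and turn from the pose commanded when the call began, along the tool's axes at that moment, turning the shorter way round; what a row does not reach only later rows make up. A row lasts 1/12 s, in which the tool goes at most 41.7 mm and 7.16 degrees, less where a joint would pass 70% of its speed; a pose out of reach is approached as far as the arm can. A call with a number of a shift or a turn outside -1 to 1 is refused whole. A call with a gripper value outside its range is refused whole. The fingers move at their own pace and stop on an object; the grip force is fixed at half the most. Time passes only in rows, so rows that repeat a pose let the fingers close. It gives the time, the measured TCP pose, the force, the opening and the grip force at its end, in the units of the state.
- manip.state(): the state, without advancing time (a new reading comes with each control period).
- manip.grab_frame(name): name is "scene" or "top" or "wrist"; returns a dict with "frame" (420x560x3 uint8, red, green, blue), "fx", "fy", "cx", "cy" (pixels), "k1" (the pictures are not rectified: a ray, as slopes to the right and down, at radius r is drawn at 1 + k1 r^2 times it, then the intrinsics apply), "R" (3x3) and "t" (3): a world point X has camera coordinates R X + t. Camera axes: x right, y down, z forward; pixel columns grow to the right and rows downward; lengths in m; the calibration is good to about 2 mm. A picture is of the moment at which its call begins. There is no depth.
- manip.job_done(): hands the job in; it is judged then, once.
Trained networks look in a picture, given as the dict that the camera call returned (one of the last four; its "shot" number tells which), for a name from the list of things; names that differ only in an ending like _2 or _b are one class to them, and where a whole thing is asked for, a point or a joint stands for the part that bears it (a point fixed in the world has none). Each returns a list of dicts, best first, with "confidence" (0 to 1); they miss things now and then, are a little off and sometimes report something else, mostly with a low value. They report only what shows in the picture. A call takes as long as a camera call.
- manip.search_frame(picture, target): "extent" ([left, top, right, bottom] in pixels, round what is visible of it).
The state is a dict: "time": time; "joint_pos": joint angles; "joint_vel": joint speeds; "joint_efforts": joint torques, N m; "tool_pos": TCP position; "tool_rot": TCP orientation; "contact_force": force on the tool from outside, world axes, zero at the start; "ft_torque": the same for the moment, N m; "gripper_width": opening from 0.0 (shut) to 1.0 (fully open); "grasp_force": force on a finger pad.
Only numpy, scipy, OpenCV 4.12 (cv2) and the standard library are available. Lean on these libraries where they do the work, as an engineer would, in place of code of your own. Each camera call takes 0.05 s, during which the arm holds its last target. There are 200 camera calls.

## Working session

There is one attempt and no reset: what is moved stays moved. The work goes in short steps, Python scripts to look and compute and a tool call to move; the robot and the scene stay as the last step left them, time stands still between calls to the robot, and variables do not carry over. Pictures are saved under pics/ and viewed, at most 14 in all, crops included, and the job is handed in when it is done.

Besides the shell and the picture viewer there is one more tool, called after ">>>" by a JSON object that holds its "method" and its "body", one argument or row to a line. arm_command: Moves the arm, as the interface text tells. Shifts and turns lie within -1 to 1; 1 stands for 0.15 m of shift or 2 pi rad of turn. Its arguments: {"type":"object","properties":{"moves":{"type":"array"}},"required":["moves"]}

```bash
mkdir -p pics
cat > h.py <<'E'
import numpy as np, cv2
from plant import manip
def ray(p,uv):
    x=np.array([(uv[0]-p["cx"])/p["fx"],(uv[1]-p["cy"])/p["fy"]]); s=x.copy()
    for _ in range(30): s=x/(1+p["k1"]*(s@s))
    R=np.array(p["R"]);t=np.array(p["t"])
    return -R.T@t, R.T@np.array([s[0],s[1],1])
def at(p,uv,z):
    o,d=ray(p,uv); return (o+d*(z-o[2])/d[2]).round(4)
def proj(p,X):
    c=np.array(p["R"])@np.array(X)+np.array(p["t"]); s=c[:2]/c[2]; s=s*(1+p["k1"]*(s@s))
    return np.array([s[0]*p["fx"]+p["cx"],s[1]*p["fy"]+p["cy"]])
def save(p,n): cv2.imwrite("pics/"+n+".png",p["frame"][:,:,::-1])
E
python3 - <<'E'
from h import *
for n in("scene","top"):
    p=manip.grab_frame(n); save(p,n+"0"); print(n,-np.array(p["R"]).T@p["t"],p["fx"],p["k1"])
    for t in "wrench pliers screwdriver level tape_roll tape_measure".split():
        print(t,[(np.round(d["extent"]).astype(int).tolist(),round(d["confidence"],2)) for d in manip.search_frame(p,t)[:2]])
s=manip.state();print(s["tool_pos"],s["tool_rot"],s["time"],manip.tcp_to_tips)
E
```

```text
scene [-0.12120974  1.2388901   1.02762929] 524.8806561579481 -0.05675011869492626
wrench []
pliers [([210, 266, 262, 299], 0.88), ([298, 148, 363, 176], 0.66)]
screwdriver [([215, 294, 252, 312], 0.62)]
level [([250, 206, 319, 237], 0.63), ([298, 148, 363, 177], 0.37)]
tape_roll [([273, 237, 305, 264], 0.93)]
tape_measure [([155, 253, 185, 287], 0.9)]
top [0.23866569 0.03837029 1.69792114] 504.2144898541705 -0.1598836378563432
wrench [([214, 189, 231, 236], 0.82)]
pliers [([184, 185, 202, 239], 0.78)]
screwdriver [([169, 179, 173, 243], 0.79)]
level [([274, 179, 289, 246], 0.72)]
tape_roll [([236, 220, 266, 249], 0.69)]
tape_measure [([164, 157, 194, 177], 0.72)]
[ 0.13811287 -0.60954717  0.25632862] [1.69480649e-05 9.93800626e-01 1.11176959e-01 5.34165796e-06] 0.7 0.025
```

View pics/scene0.png

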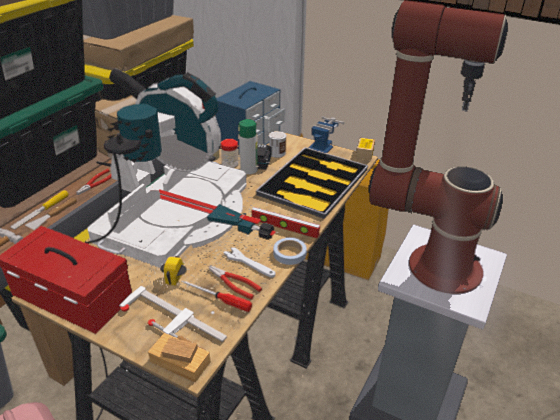

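View pics/top0.png

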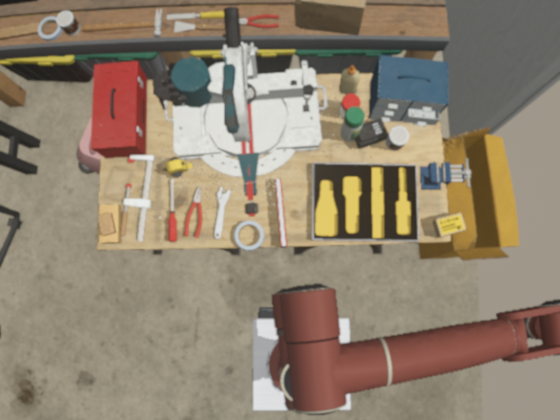

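The top view shows screwdriver (172,210), pliers (193,212), wrench (220,212), level (281,212) and tray (312–418,165–240). I'll zoom in.

Run:
```python
from h import *
p=manip.grab_frame("top")
f=p["frame"][:,:,::-1]
a=cv2.resize(f[150:260,150:300],None,fx=5,fy=5,interpolation=cv2.INTER_CUBIC)
b=cv2.resize(f[155:250,300:430],None,fx=6,fy=6,interpolation=cv2.INTER_CUBIC)
cv2.imwrite("pics/a.png",a);cv2.imwrite("pics/b.png",b)
```

```text
(no output)
```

View pics/a.png

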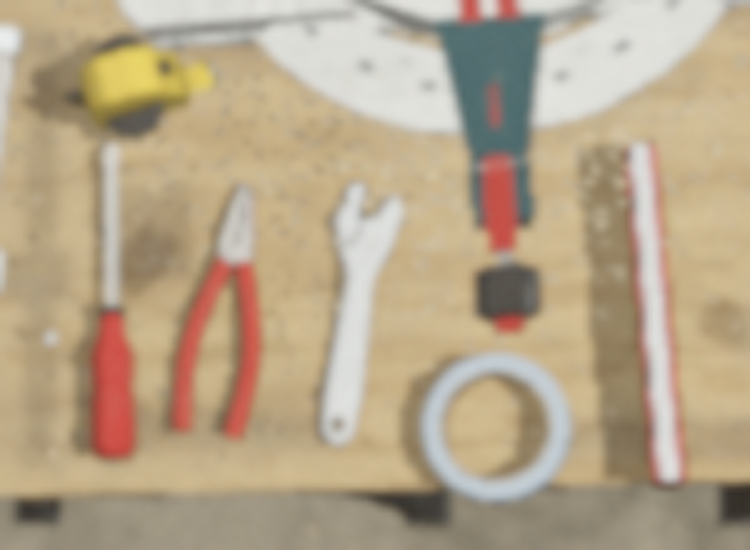

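View pics/b.png

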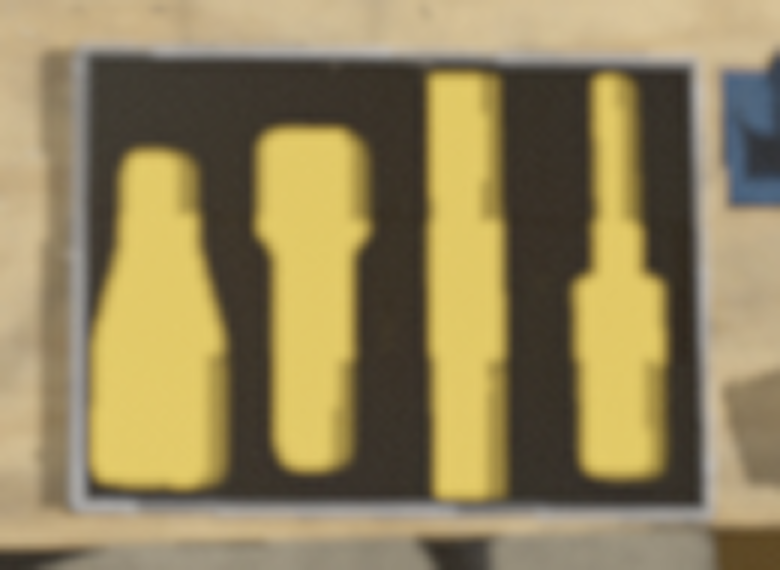

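Run:
```python
from h import *
p=manip.grab_frame("top")
A=lambda u,v:(149.6+u/5,149.6+v/5)
B=lambda u,v:(299.6+u/6,154.6+v/6)
for n,z,a,b in [("wrench",.012,(376,187),(338,443)),("pliers",.012,(241,185),(209,435)),("sd",.0155,(110,143),(114,457)),("level",.042,(639,143),(669,482))]:
    a=at(p,A(*a),z);b=at(p,A(*b),z);d=b-a;print(n,a,b,"len",np.linalg.norm(d[:2]).round(4),"mid",(a+b)[:2]/2,"ang",np.degrees(np.arctan2(d[1],d[0])).round(1))
for n,z,a,b in [("wr",.007,(312,125),(314,473)),("pl",.007,(158,148),(158,490)),("sd",.007,(614,72),(622,480)),("lev",.007,(463,71),(470,500)),("tl-bl",.022,(80,50),(78,510)),("tr-br",.022,(695,62),(706,512))]:
    a=at(p,B(*a),z);b=at(p,B(*b),z);d=b-a;print(n,a,b,"len",np.linalg.norm(d[:2]).round(4),"mid",(a+b)[:2]/2,"ang",np.degrees(np.arctan2(d[1],d[0])).round(1))
w=manip.grab_frame("wrist");s=manip.state()
from scipy.spatial.transform import Rotation as Ro
q=s["tool_rot"];T=Ro.from_quat([q[1],q[2],q[3],q[0]]).as_matrix();print(T.round(3))
c=-np.array(w["R"]).T@w["t"];print("cam in tool",T.T@(c-s["tool_pos"]),(np.array(w["R"])@T).round(3),w["fx"],w["k1"])
```

```text
wrench [0.5936 0.2555 0.012 ] [0.4177 0.2779 0.012 ] len 0.1773 mid [0.50565 0.2667 ] ang 172.7
pliers [0.5955 0.3489 0.012 ] [0.4231 0.3658 0.012 ] len 0.1732 mid [0.5093  0.35735] ang 174.4
sd [0.6249 0.4408 0.0155] [0.4077 0.4297 0.0155] len 0.2175 mid [0.5163  0.43525] ang -177.1
level [0.6168 0.0745 0.042 ] [0.3884 0.0548 0.042 ] len 0.2292 mid [0.5026  0.06465] ang -175.1
wr [ 0.6336 -0.1807  0.007 ] [ 0.4327 -0.1763  0.007 ] len 0.2009 mid [ 0.53315 -0.1785 ] ang 178.7
pl [ 0.6203 -0.0916  0.007 ] [ 0.4237 -0.0882  0.007 ] len 0.1966 mid [ 0.522  -0.0899] ang 179.0
sd [ 0.6648 -0.3582  0.007 ] [ 0.4272 -0.3517  0.007 ] len 0.2377 mid [ 0.546   -0.35495] ang 178.4
lev [ 0.6655 -0.2695  0.007 ] [ 0.4167 -0.2643  0.007 ] len 0.2489 mid [ 0.5411 -0.2669] ang 178.8
tl-bl [ 0.6746 -0.0469  0.022 ] [ 0.4111 -0.0423  0.022 ] len 0.2635 mid [ 0.54285 -0.0446 ] ang 179.0
tr-br [ 0.667  -0.4025  0.022 ] [ 0.407  -0.3954  0.022 ] len 0.2601 mid [ 0.537   -0.39895] ang 178.4
[[ 0.975  0.221  0.   ]
 [ 0.221 -0.975 -0.   ]
 [ 0.     0.    -1.   ]]
cam in tool [ 0.07603341 -0.00079687 -0.11653885] [[ 0.001  1.    -0.   ]
 [-0.954  0.001 -0.299]
 [-0.299  0.     0.954]] 323.6136534536245 -0.039784571664594516
```

>>> {"method": "arm_command", "body": {
  "moves": [
    [1,[1,-1,0],0.0389],
    [1,[1,-1,0],0.0389],
    [1,[1,-1,0],0.0389],
    [1,[1,-1,0],0.0389],
    [1,[1,-1,0],0.0389],
    [1,[1,-1,0],0.0389]
  ]
}}

```text
time: 1.35
tool_pos: [0.2538, -0.4257, 0.2562]
tool_rot: [-0.001, 1.0, -0.008, 0.001]
contact_force: [-0.5, -1.0, -0.5]
gripper_width: 0.997
grasp_force: 0.0
```

>>> {"method": "arm_command", "body": {
  "moves": [
    [1,[0.9,-0.7,0],0],
    [1,[0.9,-0.7,0],0],
    [1,[0.9,-0.7,0],0],
    [1,[0.9,-0.7,0],0],
    [1,[0.9,-0.7,0],0]
  ]
}}

```text
time: 1.77
tool_pos: [0.3923, -0.3247, 0.2566]
tool_rot: [-0.001, 1.0, -0.008, 0.001]
contact_force: [0.2, -0.1, -0.2]
gripper_width: 1.0
grasp_force: 0.0
```

>>> {"method": "arm_command", "body": {
  "moves": [
    [1,[0.9,-0.7,0],0],
    [1,[0.9,-0.7,0],0],
    [1,[0.9,-0.7,0],0],
    [1,[0.9,-0.7,0],0],
    [1,[0.9,-0.7,0],0],
    [1,[0.9,-0.7,0],0],
    [1,[0.9,-0.7,0],0]
  ]
}}

```text
time: 2.35
tool_pos: [0.5255, -0.2264, 0.2561]
tool_rot: [0.0, 1.0, -0.011, -0.0]
contact_force: [0.8, 0.0, -0.2]
gripper_width: 1.002
grasp_force: 0.0
```

Run:
```python
from h import *
w=manip.grab_frame("wrist");save(w,"w_tray");np.savez("tray.npz",**{k:w[k] for k in("fx","fy","cx","cy","k1","R","t","frame")})
hsv=cv2.cvtColor(w["frame"],cv2.COLOR_RGB2HSV)
m=cv2.inRange(hsv,(20,110,110),(35,255,255))
n,l,st,c=cv2.connectedComponentsWithStats(m)
for i in range(1,n):
    if st[i,4]>1500: print(st[i],c[i])
```

```text
[ 295   49   42  216 7641] [313.6897003  152.90878157]
[ 364   48   48  206 5839] [390.17365987 167.47422504]
[ 205   84   58  170 7150] [235.4972028  158.86937063]
[ 133   99   64  162 7792] [161.20867556 188.98023614]
[ 494  216   66   57 2425] [526.88453608 244.05690722]
```

View pics/w_tray.png

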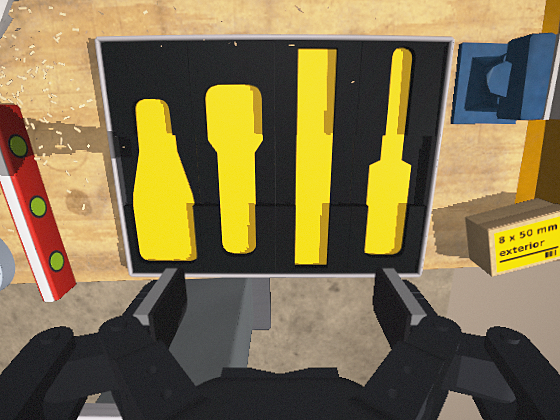

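Run:
```python
from h import *
w=dict(np.load("tray.npz"))
hsv=cv2.cvtColor(w["frame"],cv2.COLOR_RGB2HSV)
m=cv2.inRange(hsv,(20,110,70),(35,255,255))
c,_=cv2.findContours(m,cv2.RETR_EXTERNAL,cv2.CHAIN_APPROX_NONE)
for k in c:
    if cv2.contourArea(k)<3000: continue
    for z in(.007,.017):
        P=np.array([at(w,q[0],z)[:2] for q in k])
        a=np.radians(-1.3);R=np.array([[np.cos(a),-np.sin(a)],[np.sin(a),np.cos(a)]])
        Q=P@R; lo=np.percentile(Q,.5,axis=0);hi=np.percentile(Q,99.5,axis=0)
        (cx,cy),sz,an=cv2.minAreaRect((P*1000).astype(np.float32))
        print(z,"len/wid",(hi-lo).round(4),"mid",(R@((hi+lo)/2)).round(4),"MAR",round(cx),round(cy),np.round(sz),round(an,2))
for q in [(98,40),(454,38),(421,274),(130,276)]: print(at(w,q,.022))
```

```text
0.007 len/wid [0.1912 0.0736] mid [ 0.5201 -0.0883] MAR 520 -89 [ 74. 192.] 87.71
0.017 len/wid [0.186  0.0717] mid [ 0.5224 -0.0921] MAR 522 -92 [ 72. 186.] 88.2
0.007 len/wid [0.1958 0.0611] mid [ 0.5306 -0.1761] MAR 531 -177 [ 61. 196.] 89.29
0.017 len/wid [0.1905 0.0594] mid [ 0.5325 -0.1775] MAR 533 -178 [ 59. 191.] 89.27
0.007 len/wid [0.2334 0.049 ] mid [ 0.5442 -0.3524] MAR 544 -352 [ 49. 234.] 89.09
0.017 len/wid [0.227  0.0476] mid [ 0.5458 -0.349 ] MAR 546 -349 [ 47. 227.] 89.17
0.007 len/wid [0.246  0.0405] mid [ 0.5388 -0.2646] MAR 539 -265 [ 41. 246.] 88.74
0.017 len/wid [0.2393 0.0395] mid [ 0.5405 -0.2636] MAR 541 -264 [ 40. 239.] 88.73
[ 0.673  -0.0483  0.022 ]
[ 0.6675 -0.4022  0.022 ]
[ 0.4066 -0.3965  0.022 ]
[ 0.4111 -0.0404  0.022 ]
```

The tray: pliers, wrench, level and screwdriver recesses from left to right (centres near (165,180), (233,170), (315,157), (388,155)). Sizes match the floor height. On to the wrench.

>>> {"method": "arm_command", "body": {
  "moves": [
    [1,[-0.12,-1,0],0],
    [1,[-0.12,-1,0],0],
    [1,[-0.12,-1,0],0],
    [1,[-0.12,-1,0],0],
    [1,[-0.12,-1,0],0]
  ]
}}

```text
time: 2.82
tool_pos: [0.5097, -0.0733, 0.2565]
tool_rot: [-0.001, 1.0, -0.01, 0.0]
contact_force: [0.1, 0.5, -0.3]
gripper_width: 1.001
grasp_force: 0.0
```

>>> {"method": "arm_command", "body": {
  "moves": [
    [1,[-0.12,-1,0],0],
    [1,[-0.12,-1,0],0],
    [1,[-0.12,-1,0],0],
    [1,[-0.12,-1,0],0],
    [1,[-0.12,-1,0],0]
  ]
}}

```text
time: 3.23
tool_pos: [0.4956, 0.0766, 0.2565]
tool_rot: [-0.001, 1.0, -0.01, 0.0]
contact_force: [0.7, 0.5, 0.2]
gripper_width: 1.005
grasp_force: 0.0
```

>>> {"method": "arm_command", "body": {
  "moves": [
    [1,[-0.12,-1,0],0.0167],
    [1,[-0.12,-1,0],0.0167],
    [1,[-0.12,-1,0],0.0167],
    [1,[-0.12,-1,0],0.0167],
    [1,[-0.12,-1,0],0.0167],
    [1,[-0.12,-1,0],0.0167],
    [1,[-0.12,-1,0],0.0167]
  ]
}}

```text
time: 3.82
tool_pos: [0.4821, 0.2233, 0.2562]
tool_rot: [0.0, 0.998, -0.064, 0.0]
contact_force: [0.9, 0.2, 0.3]
gripper_width: 0.996
grasp_force: 0.0
```

Run:
```python
from h import *
w=manip.grab_frame("wrist");save(w,"w_wr");np.savez("wr.npz",**{k:w[k] for k in("fx","fy","cx","cy","k1","R","t","frame")})
for t in "wrench pliers screwdriver level".split(): print(t,[(np.round(d["extent"]).astype(int).tolist(),round(d["confidence"],2)) for d in manip.search_frame(w,t)[:2]])
```

```text
wrench [([211, 81, 255, 240], 0.86)]
pliers []
screwdriver [([53, 78, 135, 266], 0.92), ([136, 92, 187, 243], 0.41)]
level [([392, 28, 445, 250], 0.84)]
```

View pics/w_wr.png

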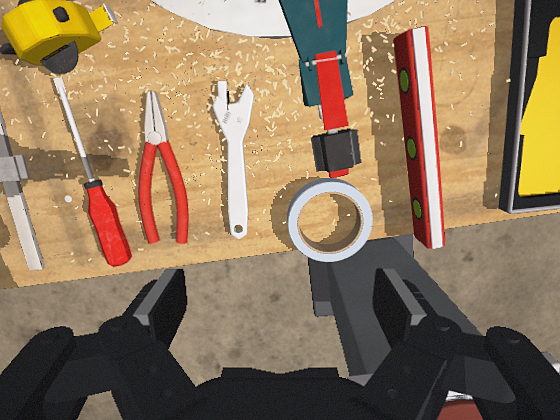

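```bash
cat >> h.py <<'E'
def line(p,a,b,z,n=""):
    a=at(p,a,z);b=at(p,b,z);d=a-b
    print(n,"far",a[:2],"near",b[:2],"len",np.linalg.norm(d[:2]).round(4),"mid",((a+b)[:2]/2).round(4),"yaw",np.degrees(np.arctan2(d[1],d[0])).round(2))
E
python3 - <<'E'
from h import *
w=dict(np.load("wr.npz"))
hsv=cv2.cvtColor(w["frame"],cv2.COLOR_RGB2HSV); f=w["frame"].astype(int)
m=((hsv[...,1]<45)&(hsv[...,2]>120)).astype(np.uint8)
for v in (100,115,130,150,170,190,210,225,232):
    x=np.where(m[v,205:265])[0]+205; x=x[(x>208)&(x<258)]
    print(v,x.min(),x.max(),((at(w,(x.min()-.5,v),.012)+at(w,(x.max()+.5,v),.012))/2)[:2],np.linalg.norm(at(w,(x.max()+1,v),.012)-at(w,(x.min(),v),.012)).round(4))
y=np.where(m[60:250,212:256].any(1))[0]+60;print(y.min(),y.max())
line(w,(233.5,81),(238.5,239),.0125,"wr")
line(w,(152,91),(170,243),.012,"pl")
line(w,(57,79),(119.5,264),.0155,"sd")
line(w,(419,28),(434.5,247.5),.042,"lev")
E
python3 -c "
import cv2
f=cv2.imread('pics/w_wr.png')
cv2.imwrite('pics/wz.png',cv2.resize(f[65:275,40:270],None,fx=2.8,fy=2.8,interpolation=cv2.INTER_CUBIC))"
```

```text
100 215 253 [0.57335 0.26045] 0.0415
115 215 250 [0.5584 0.2646] 0.0387
130 222 246 [0.54265 0.2656 ] 0.0272
150 227 243 [0.5212 0.2681] 0.0189
170 228 244 [0.499  0.2707] 0.0192
190 228 246 [0.476  0.2734] 0.0219
210 228 247 [0.4523 0.2768] 0.0234
225 230 247 [0.43375 0.2787 ] 0.0213
232 231 246 [0.425  0.2802] 0.0192
81 238
wr far [0.5921 0.2578] near [0.4163 0.2816] len 0.1774 mid [0.5042 0.2697] yaw -7.71
pl far [0.594  0.3452] near [0.4214 0.3651] len 0.1737 mid [0.5077 0.3551] yaw -6.58
sd far [0.6199 0.4415] near [0.4031 0.4326] len 0.217 mid [0.5115 0.437 ] yaw 2.35
lev far [0.614  0.0762] near [0.3893 0.06  ] len 0.2253 mid [0.5016 0.0681] yaw 4.12
```

View pics/wz.png

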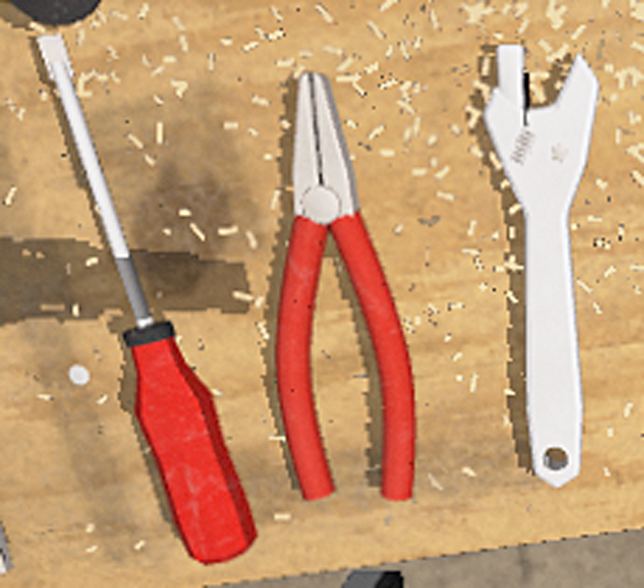

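```bash
cat >> h.py <<'E'
def go(x,y,z,yaw):
    s=manip.state();q=s["tool_rot"];c=2*np.degrees(np.arctan2(q[2],q[1])); c=(c+180)%360-180
    a=np.radians(c);d=np.array([x,y,z])-s["tool_pos"]
    t=np.array([np.cos(a)*d[0]+np.sin(a)*d[1], np.sin(a)*d[0]-np.cos(a)*d[1], -d[2]])/.15
    print("yaw",c.round(2),"units",t.round(3),"turn",round((c-yaw)/360,4),"pos",np.round(s["tool_pos"],4))
E
python3 -c "
from h import *
go(.5092,.2696,.028,-7.2)"
```

```text
yaw -7.37 units [ 0.142 -0.326  1.523] turn -0.0005 pos [0.4818 0.2238 0.2564]
```

>>> {"method": "arm_command", "body": {
  "moves": [
    [0.2,[0.142,-0.326,0],0],
    [0.2,[0.142,-0.326,0.25],0],
    [0.2,[0.142,-0.326,0.5],0],
    [0.2,[0.142,-0.326,0.75],0],
    [0.2,[0.142,-0.326,1],0],
    [0.2,[0.142,-0.326,1],0],
    [0.2,[0.142,-0.326,1],0],
    [0.2,[0.142,-0.326,1],0]
  ]
}}

```text
time: 4.73
tool_pos: [0.5102, 0.2711, 0.1087]
tool_rot: [-0.001, 0.998, -0.063, 0.001]
contact_force: [0.2, 0.3, 0.5]
gripper_width: 0.603
grasp_force: 0.0
```

Run:
```python
from h import *
go(.5092,.2696,.028,-7.2)
w=manip.grab_frame("wrist");save(w,"w2")
```

```text
yaw -7.28 units [-0.005  0.01   0.538] turn -0.0002 pos [0.5102 0.2711 0.1087]
```

View pics/w2.png

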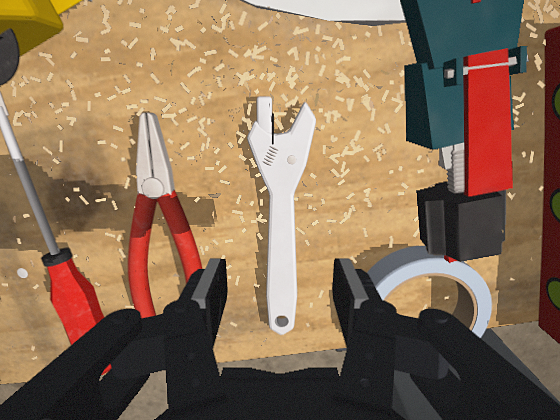

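The wrench is centred between the fingers (handle at x≈282, between pads at 225 and 335). Descend and grip.

>>> {"method": "arm_command", "body": {
  "moves": [
    [0.2,[-0.005,0.01,0.2],0],
    [0.2,[-0.005,0.01,0.4],0],
    [0.2,[-0.005,0.01,0.538],0],
    [0.2,[-0.005,0.01,0.538],0],
    [0.2,[-0.005,0.01,0.538],0],
    [-1,[-0.005,0.01,0.538],0],
    [-1,[-0.005,0.01,0.538],0],
    [-1,[-0.005,0.01,0.538],0],
    [-1,[-0.005,0.01,0.538],0],
    [-1,[-0.005,0.01,0.538],0],
    [-1,[-0.005,0.01,0.538],0],
    [-1,[-0.005,0.01,0.538],0],
    [-1,[-0.005,0.01,0.538],0],
    [-1,[-0.005,0.01,0.538],0]
  ]
}}

```text
time: 5.95
tool_pos: [0.5101, 0.2703, 0.029]
tool_rot: [-0.001, 0.998, -0.063, 0.002]
contact_force: [-1.1, -0.9, 7.2]
gripper_width: 0.222
grasp_force: 58.8
```

>>> {"method": "arm_command", "body": {
  "moves": [
    [-1,[0,0,-0.2],0],
    [-1,[0,0,-0.4],0],
    [-1,[0,0,-0.6],0],
    [-1,[-0.2,0,-0.8],0],
    [-1,[-0.2,0,-0.8],0],
    [-1,[-0.2,0,-0.8],0]
  ]
}}

```text
time: 6.45
tool_pos: [0.4788, 0.2741, 0.1487]
tool_rot: [-0.001, 0.998, -0.063, 0.003]
contact_force: [0.1, 0.1, -3.5]
gripper_width: 0.221
grasp_force: 59.9
```

>>> {"method": "arm_command", "body": {
  "moves": [
    [-1,[0,0.25,0],0],
    [-1,[0,0.5,0],0],
    [-1,[0,0.75,0],0],
    [-1,[0,1,0],0],
    [-1,[0,1,0],0]
  ]
}}

```text
time: 6.87
tool_pos: [0.4576, 0.1193, 0.143]
tool_rot: [0.002, 0.998, -0.066, -0.002]
contact_force: [-0.0, 0.3, -2.8]
gripper_width: 0.218
grasp_force: 60.2
```

>>> {"method": "arm_command", "body": {
  "moves": [
    [-1,[0,0.25,0],0],
    [-1,[0,0.5,0],0],
    [-1,[0,0.75,0],0],
    [-1,[0,1,0],0],
    [-1,[0,1,0],0]
  ]
}}

```text
time: 7.28
tool_pos: [0.439, -0.0294, 0.144]
tool_rot: [0.001, 0.998, -0.067, -0.001]
contact_force: [-0.3, 1.6, -2.3]
gripper_width: 0.219
grasp_force: 60.5
```

>>> {"method": "arm_command", "body": {
  "moves": [
    [-1,[0,0.25,0],-0.0165],
    [-1,[0,0.5,0],-0.0165],
    [-1,[0,0.75,0],-0.0165],
    [-1,[0,1,0],-0.0165],
    [-1,[0,1,0],-0.0165],
    [-1,[0,1,0],-0.0165]
  ]
}}

```text
time: 7.78
tool_pos: [0.4206, -0.1742, 0.1442]
tool_rot: [-0.001, 1.0, -0.013, -0.001]
contact_force: [-0.1, 1.8, -2.5]
gripper_width: 0.218
grasp_force: 60.7
```

Run:
```python
from h import *
go(.5366,-.1763,.036,-1.25)
w=manip.grab_frame("wrist");save(w,"w3")
```

```text
yaw -1.54 units [ 0.773 -0.007  0.721] turn -0.0008 pos [ 0.4206 -0.1742  0.1442]
```

View pics/w3.png

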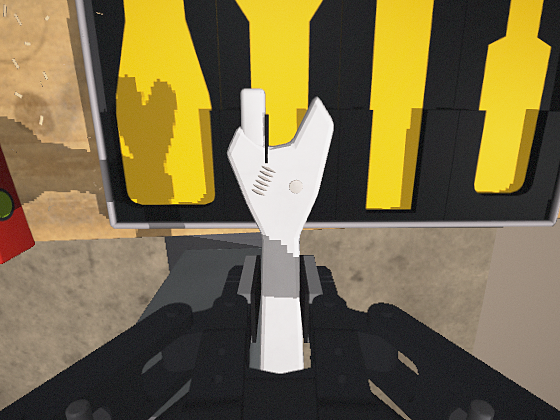

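>>> {"method": "arm_command", "body": {
  "moves": [
    [-1,[0.25,0,0],-0.0008],
    [-1,[0.5,0,0],-0.0008],
    [-1,[0.773,-0.007,0.1],-0.0008],
    [-1,[0.773,-0.007,0.3],-0.0008],
    [-1,[0.773,-0.007,0.3],-0.0008],
    [-1,[0.773,-0.007,0.3],-0.0008],
    [-1,[0.773,-0.007,0.3],-0.0008]
  ]
}}

```text
time: 8.42
tool_pos: [0.5368, -0.1734, 0.1003]
tool_rot: [-0.0, 1.0, -0.008, -0.001]
contact_force: [-0.7, 0.3, -1.2]
gripper_width: 0.219
grasp_force: 60.7
```

Run:
```python
from h import *
import types
# previous pic: wrench tip check with current wrist calibration (camera rigid to tool), heights relative to tool
s=manip.state(); w=manip.grab_frame("wrist")
z=s["tool_pos"][2]-.029+.013
a=at(w,(252,89),z); print("tip",a,"rel",a-s["tool_pos"], "widths", at(w,(230,150),z)[:2],at(w,(334,140),z)[:2])
go(.5366,-.1763,.036,-1.25)
```

```text
tip [ 0.6205 -0.1634  0.0843] rel [ 0.08371926  0.00997053 -0.0160406 ] widths [ 0.5972 -0.1536] [ 0.6006 -0.1957]
yaw -0.96 units [-0.004  0.016  0.437] turn 0.0008 pos [ 0.5373 -0.174   0.1015]
```

>>> {"method": "arm_command", "body": {
  "moves": [
    [-1,[-0.004,0.016,0.1],0.0008],
    [-1,[-0.004,0.016,0.2],0.0008],
    [-1,[-0.004,0.016,0.3],0.0008],
    [-1,[-0.004,0.016,0.38],0.0008],
    [-1,[-0.004,0.016,0.42],0.0008],
    [-1,[-0.004,0.016,0.42],0.0008],
    [-1,[-0.004,0.016,0.42],0.0008],
    [-1,[-0.004,0.016,0.42],0.0008]
  ]
}}

```text
time: 9.13
tool_pos: [0.5374, -0.1775, 0.0389]
tool_rot: [0.0, 1.0, -0.011, 0.001]
contact_force: [-0.7, -0.9, -2.3]
gripper_width: 0.221
grasp_force: 60.7
```

Run:
```python
from h import *
go(.5366,-.1763,.036,-1.25)
print(manip.state()["contact_force"])
```

```text
yaw -1.31 units [-0.005 -0.008  0.019] turn -0.0002 pos [ 0.5374 -0.1775  0.0389]
[-0.69468276 -0.9368302  -2.28108836]
```

>>> {"method": "arm_command", "body": {
  "moves": [
    [-1,[-0.003,-0.006,0.019],0],
    [-1,[-0.003,-0.006,0.019],0],
    [0,[-0.003,-0.006,0.019],0],
    [0.1,[-0.003,-0.006,0.019],0],
    [0.1,[-0.003,-0.006,0.019],0],
    [0.1,[-0.003,-0.006,0.019],0],
    [0.1,[-0.003,-0.006,0.019],0],
    [0.1,[0,0,-0.2],0],
    [0.1,[0,0,-0.4],0],
    [0.1,[-0.3,0,-0.7],0],
    [0.1,[-0.5,-0.3,-1],0],
    [0.1,[-0.5,-0.3,-1],0],
    [0.1,[-0.5,-0.3,-1],0],
    [0.1,[-0.5,-0.3,-1],0]
  ]
}}

```text
time: 10.3
tool_pos: [0.4633, -0.1302, 0.1905]
tool_rot: [0.001, 1.0, -0.011, 0.003]
contact_force: [-0.4, -1.0, -0.5]
gripper_width: 0.547
grasp_force: 0.0
```

Run:
```python
from h import *
w=manip.grab_frame("wrist");save(w,"w4")
go(.45,.35,.2,-6.6)
```

```text
yaw -1.28 units [-0.158 -3.2   -0.077] turn 0.0148 pos [ 0.4629 -0.1304  0.1885]
```

View pics/w4.png

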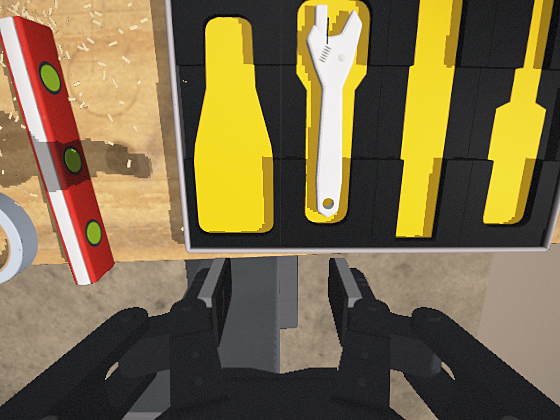

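Wrench lies in its recess with room all round ((330,110) in the picture). On to the pliers.

>>> {"method": "arm_command", "body": {
  "moves": [
    [0.2,[0,-0.25,0],0],
    [0.2,[0,-0.5,0],0],
    [0.2,[0,-0.75,0],0],
    [0.2,[0,-1,0],0]
  ]
}}

```text
time: 10.68
tool_pos: [0.4656, 0.0205, 0.1852]
tool_rot: [-0.0, 1.0, -0.012, -0.002]
contact_force: [1.4, -0.1, -0.7]
gripper_width: 0.6
grasp_force: 0.0
```

>>> {"method": "arm_command", "body": {
  "moves": [
    [0.2,[-0.05,-0.25,0],0],
    [0.2,[-0.05,-0.5,0],0],
    [0.2,[-0.05,-0.75,0],0],
    [0.2,[-0.05,-1,0],0]
  ]
}}

```text
time: 11.02
tool_pos: [0.4615, 0.1711, 0.185]
tool_rot: [0.001, 1.0, -0.012, -0.002]
contact_force: [-0.2, 0.2, 0.4]
gripper_width: 0.598
grasp_force: 0.0
```

>>> {"method": "arm_command", "body": {
  "moves": [
    [0.2,[-0.1,-0.25,0],0.0148],
    [0.2,[-0.1,-0.5,0],0.0148],
    [0.2,[-0.1,-0.75,0],0.0148],
    [0.2,[-0.1,-1,0],0.0148],
    [0.2,[-0.1,-1.0,0],0.0148],
    [0.2,[-0.1,-1.0,0],0.0148],
    [0.2,[-0.1,-1.0,0],0.0148]
  ]
}}

```text
time: 11.6
tool_pos: [0.4502, 0.3194, 0.1852]
tool_rot: [0.001, 0.998, -0.058, -0.002]
contact_force: [-0.7, -0.3, -0.6]
gripper_width: 0.603
grasp_force: 0.0
```

Run:
```python
from h import *
w=manip.grab_frame("wrist");save(w,"w5");np.savez("pl.npz",**{k:w[k] for k in("fx","fy","cx","cy","k1","R","t","frame")})
go(.5435,.351,.028,-6.6)
```

```text
yaw -6.69 units [ 0.592 -0.285  1.051] turn -0.0003 pos [0.4504 0.3189 0.1857]
```

View pics/w5.png

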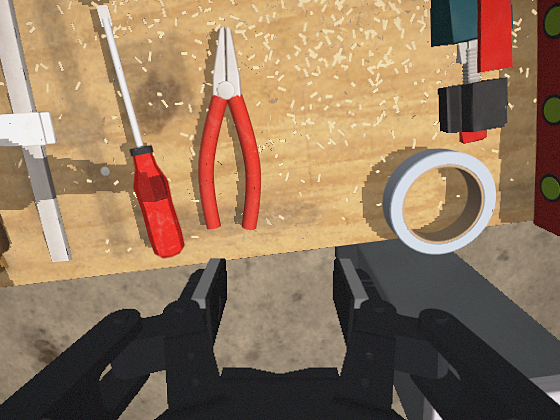

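Run:
```python
from h import *
w=dict(np.load("pl.npz"))
line(w,(224.5,28),(231.5,229),.012,"pl"); print("pivot",at(w,(225.5,90),.014))
line(w,(103,7),(170,256),.0155,"sd")
f=w["frame"];hsv=cv2.cvtColor(f,cv2.COLOR_RGB2HSV)
m=((hsv[...,1]>150)&((hsv[...,0]<8)|(hsv[...,0]>172))).astype(np.uint8)
for v in (130,150,180,200,220):
    x=np.where(m[v,190:270])[0]+190;print(v,x.min(),x.max(),at(w,((x.min()+x.max())/2,v),.010)[:2])
```

```text
pl far [0.5932 0.3475] near [0.4218 0.3689] len 0.1727 mid [0.5075 0.3582] yaw -7.12
pivot [0.546  0.3539 0.014 ]
sd far [0.62   0.4404] near [0.4022 0.4324] len 0.2179 mid [0.5111 0.4364] yaw 2.1
130 204 252 [0.5132 0.3577]
150 200 257 [0.4959 0.36  ]
180 199 260 [0.4688 0.3635]
200 201 259 [0.4499 0.366 ]
220 205 256 [0.4303 0.3688]
```

Pliers pivot is at (225,90), which puts it at x=0.546 as it should be. Go and grip there.

>>> {"method": "arm_command", "body": {
  "moves": [
    [0.2,[0.25,-0.15,0.1],0.001],
    [0.2,[0.5,-0.28,0.3],0.001],
    [0.2,[0.594,-0.302,0.5],0.001],
    [0.2,[0.594,-0.302,0.7],0.001],
    [0.2,[0.594,-0.302,0.9],0.001],
    [0.2,[0.594,-0.302,1],0.001],
    [0.2,[0.594,-0.302,1],0.001],
    [0.2,[0.594,-0.302,1],0.001]
  ]
}}

```text
time: 12.32
tool_pos: [0.544, 0.3535, 0.0372]
tool_rot: [0.0, 0.998, -0.062, -0.001]
contact_force: [0.9, 0.1, -0.3]
gripper_width: 0.598
grasp_force: 0.0
```

Run:
```python
from h import *
go(.5437,.3535,.0285,-7.1)
```

```text
yaw -7.07 units [-0.002  0.001  0.058] turn 0.0001 pos [0.544  0.3535 0.0372]
```

>>> {"method": "arm_command", "body": {
  "moves": [
    [0.2,[0,0,0.058],0],
    [0.2,[0,0,0.058],0],
    [-1,[0,0,0.058],0],
    [-1,[0,0,0.058],0],
    [-1,[0,0,0.058],0],
    [-1,[0,0,0.058],0],
    [-1,[0,0,0.058],0],
    [-1,[0,0,0.058],0],
    [-1,[0,0,0.058],0],
    [-1,[0,0,0.058],0],
    [-1,[0,0,0.058],0]
  ]
}}

```text
time: 13.23
tool_pos: [0.5449, 0.3552, 0.0309]
tool_rot: [-0.0, 0.998, -0.061, 0.001]
contact_force: [-1.8, -1.4, 6.6]
gripper_width: 0.291
grasp_force: 54.6
```

Run:
```python
from h import *
w=manip.grab_frame("wrist");save(w,"w6"); np.savez("plg.npz",**{k:w[k] for k in("fx","fy","cx","cy","k1","R","t","frame")})
go(.5437,.3535,.0285,-7.1)
```

```text
yaw -6.97 units [-0.006  0.012  0.016] turn 0.0003 pos [0.5449 0.3551 0.0309]
```

View pics/w6.png

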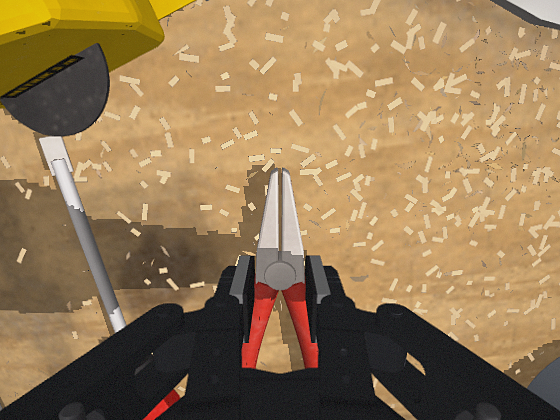

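Pliers gripped at the pivot, straight (tip at (281,168), pivot at (280,272)).

Run:
```python
from h import *
w=dict(np.load("plg.npz"));s=manip.state()
a=at(w,(281,168),.012);b=at(w,(280,272),.014);print(a,b,"tip-tcp",a-s["tool_pos"],np.linalg.norm((a-s["tool_pos"])[:2]))
```

```text
[0.5967 0.3488 0.012 ] [0.5493 0.355  0.014 ] tip-tcp [ 0.05182153 -0.00634984 -0.0189129 ] 0.05220911065447049
```

>>> {"method": "arm_command", "body": {
  "moves": [
    [-1,[0,0,-0.2],0],
    [-1,[0,0,-0.4],0],
    [-1,[0,0,-0.6],0],
    [-1,[-0.2,0,-0.7],0],
    [-1,[-0.4,0,-0.8],0],
    [-1,[-0.6,0,-0.8],0],
    [-1,[-0.6,0,-0.8],0]
  ]
}}

```text
time: 13.87
tool_pos: [0.4508, 0.3665, 0.1495]
tool_rot: [-0.0, 0.998, -0.06, -0.001]
contact_force: [0.7, 0.3, -2.0]
gripper_width: 0.283
grasp_force: 55.4
```

>>> {"method": "arm_command", "body": {
  "moves": [
    [-1,[0,0.25,0],0],
    [-1,[0,0.5,0],0],
    [-1,[0,0.75,0],0],
    [-1,[0,1,0],0]
  ]
}}

```text
time: 14.2
tool_pos: [0.436, 0.2155, 0.1485]
tool_rot: [0.0, 0.998, -0.06, 0.0]
contact_force: [0.1, -0.0, -1.0]
gripper_width: 0.287
grasp_force: 55.3
```

>>> {"method": "arm_command", "body": {
  "moves": [
    [-1,[0,0.25,0],0],
    [-1,[0,0.5,0],0],
    [-1,[0,0.75,0],0],
    [-1,[0,1,0],0]
  ]
}}

```text
time: 14.53
tool_pos: [0.4178, 0.0663, 0.1488]
tool_rot: [0.0, 0.998, -0.061, 0.0]
contact_force: [1.3, -0.2, -1.0]
gripper_width: 0.286
grasp_force: 55.3
```

>>> {"method": "arm_command", "body": {
  "moves": [
    [-1,[0,0.25,0],-0.016],
    [-1,[0,0.5,0],-0.016],
    [-1,[0,0.75,0],-0.016],
    [-1,[0,0.95,0],-0.016],
    [-1,[0,0.95,0],-0.016],
    [-1,[0,0.95,0],-0.016],
    [-1,[0,0.95,0],-0.016]
  ]
}}

```text
time: 15.12
tool_pos: [0.4009, -0.0735, 0.1487]
tool_rot: [-0.0, 1.0, -0.011, -0.0]
contact_force: [0.2, 0.1, -1.6]
gripper_width: 0.282
grasp_force: 55.4
```

Run:
```python
from h import *
go(.5575,-.0891,.038,-1.25)
w=manip.grab_frame("wrist");save(w,"w7");s=manip.state();np.savez("pl7.npz",tp=s["tool_pos"],**{k:w[k] for k in("fx","fy","cx","cy","k1","R","t","frame")})
```

```text
yaw -1.27 units [1.046 0.081 0.738] turn -0.0001 pos [ 0.4009 -0.0735  0.1487]
```

View pics/w7.png

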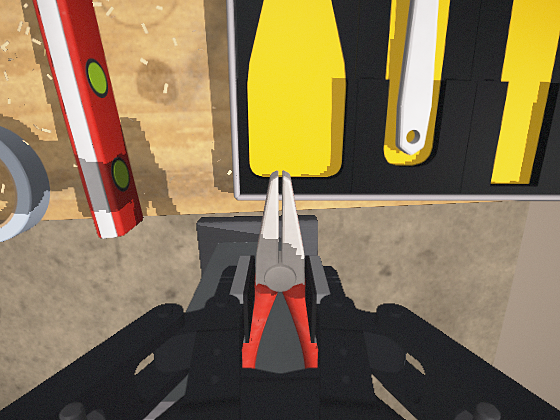

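Pliers hang straight (tip (281,172)) just short of their recess, about 2 mm back in the grip.

>>> {"method": "arm_command", "body": {
  "moves": [
    [-1,[0.25,0.081,0],0],
    [-1,[0.5,0.081,0],0],
    [-1,[0.75,0.081,0],0],
    [-1,[1,0.081,0.1],0],
    [-1,[1,0.081,0.3],0],
    [-1,[1,0.081,0.4],0],
    [-1,[1,0.081,0.4],0],
    [-1,[1,0.081,0.4],0]
  ]
}}

```text
time: 15.83
tool_pos: [0.5499, -0.0872, 0.0875]
tool_rot: [-0.001, 1.0, -0.01, -0.002]
contact_force: [0.0, 0.6, -2.1]
gripper_width: 0.286
grasp_force: 55.6
```

Run:
```python
from h import *
go(.558,-.0891,.0385,-1.25)
```

```text
yaw -1.11 units [0.054 0.011 0.327] turn 0.0004 pos [ 0.5499 -0.0872  0.0875]
```

>>> {"method": "arm_command", "body": {
  "moves": [
    [-1,[0.054,0.011,0.05],0],
    [-1,[0.054,0.011,0.15],0],
    [-1,[0.054,0.011,0.25],0],
    [-1,[0.054,0.011,0.3],0],
    [-1,[0.054,0.011,0.32],0],
    [-1,[0.054,0.011,0.32],0],
    [-1,[0.054,0.011,0.32],0]
  ]
}}

```text
time: 16.42
tool_pos: [0.5592, -0.0908, 0.0421]
tool_rot: [0.0, 1.0, -0.011, 0.001]
contact_force: [-0.3, -0.1, -1.3]
gripper_width: 0.287
grasp_force: 56.3
```

Run:
```python
from h import *
go(.558,-.0891,.0385,-1.25);print(manip.state()["contact_force"])
```

```text
yaw -1.23 units [-0.008 -0.011  0.024] turn 0.0001 pos [ 0.5592 -0.0908  0.0421]
[-0.27220403 -0.14065205 -1.32309602]
```

>>> {"method": "arm_command", "body": {
  "moves": [
    [-1,[-0.008,-0.011,0.022],0],
    [-1,[-0.008,-0.011,0.022],0],
    [-1,[-0.008,-0.011,0.022],0],
    [0,[-0.008,-0.011,0.022],0],
    [0.1,[-0.008,-0.011,0.022],0],
    [0.1,[-0.008,-0.011,0.022],0],
    [0.1,[-0.008,-0.011,0.022],0],
    [0.1,[-0.008,-0.011,0.022],0],
    [0.1,[-0.008,-0.011,-0.2],0],
    [0.1,[0,0,-0.45],0],
    [0.1,[-0.2,0,-0.7],0],
    [0.1,[-0.5,0,-1],0],
    [0.1,[-0.5,0,-1],0],
    [0.1,[-0.5,0,-1],0],
    [0.1,[-0.5,0,-1],0]
  ]
}}

```text
time: 17.67
tool_pos: [0.4841, -0.0894, 0.1927]
tool_rot: [0.001, 1.0, -0.011, 0.002]
contact_force: [0.9, -0.1, 0.5]
gripper_width: 0.55
grasp_force: 0.0
```

Run:
```python
from h import *
w=manip.grab_frame("wrist");save(w,"w8");np.savez("p8.npz",**{k:w[k] for k in("fx","fy","cx","cy","k1","R","t","frame")})
for t in("pliers","wrench"):
  for d in manip.search_frame(w,t)[:1]:
    l,tp,r,b=d["extent"];print(t,d["confidence"],at(w,((l+r)/2,tp),.019)[:2],at(w,((l+r)/2,b),.019)[:2],at(w,(l,(tp+b)/2),.019)[:2],at(w,(r,(tp+b)/2),.019)[:2])
hsv=cv2.cvtColor(w["frame"],cv2.COLOR_RGB2HSV)
m=((hsv[...,1]>150)&((hsv[...,0]<8)|(hsv[...,0]>172))).astype(np.uint8)
n,l,st,c=cv2.connectedComponentsWithStats(m)
for i in range(1,n):
    if st[i,4]>400: 
        x,y,W,H,_=st[i]; print(st[i],[at(w,q,.017)[:2] for q in((x,y+H/2),(x+W,y+H/2),(x+W/2,y+H))])
go(.44,.43,.2,2.2)
```

```text
pliers 0.58 [ 0.609 -0.09 ] [ 0.4342 -0.086 ] [ 0.5293 -0.0618] [ 0.5282 -0.1145]
wrench 0.77 [ 0.6193 -0.1752] [ 0.4408 -0.187 ] [ 0.5379 -0.1549] [ 0.5371 -0.2057]
[  70   43   86  257 5447] [array([0.5114, 0.1047]), array([0.5092, 0.0237]), array([0.3749, 0.088 ])]
[ 52  46  73 256 696] [array([0.5095, 0.1225]), array([0.5076, 0.053 ]), array([0.3726, 0.115 ])]
[ 247  116   61  130 3810] [array([ 0.4984, -0.0594]), array([ 0.4972, -0.1156]), array([ 0.433, -0.086])]
yaw -1.24 units [-0.364 -3.452 -0.071] turn -0.0095 pos [ 0.4834 -0.0889  0.1893]
```

Pliers measure 0.434–0.609 m in x, centred in their recess and flat. Next is the screwdriver.

>>> {"method": "arm_command", "body": {
  "moves": [
    [0.4,[-0.1,-0.25,0],0],
    [0.4,[-0.1,-0.5,0],0],
    [0.4,[-0.1,-0.75,0],0],
    [0.4,[-0.1,-1,0],0]
  ]
}}

```text
time: 18.15
tool_pos: [0.4714, 0.0626, 0.189]
tool_rot: [-0.0, 1.0, -0.011, -0.002]
contact_force: [0.7, -0.8, 0.3]
gripper_width: 0.697
grasp_force: 0.0
```

>>> {"method": "arm_command", "body": {
  "moves": [
    [0.4,[-0.1,-0.25,0],0],
    [0.4,[-0.1,-0.5,0],0],
    [0.4,[-0.1,-0.75,0],0],
    [0.4,[-0.1,-1,0],0]
  ]
}}

```text
time: 18.48
tool_pos: [0.4594, 0.2135, 0.1889]
tool_rot: [0.0, 1.0, -0.011, -0.001]
contact_force: [1.2, -0.4, 0.5]
gripper_width: 0.702
grasp_force: 0.0
```

>>> {"method": "arm_command", "body": {
  "moves": [
    [0.4,[-0.1,-0.25,0],0],
    [0.4,[-0.1,-0.5,0],0],
    [0.4,[-0.1,-0.75,0],0],
    [0.4,[-0.1,-1,0],0]
  ]
}}

```text
time: 18.82
tool_pos: [0.4475, 0.3638, 0.1884]
tool_rot: [0.001, 1.0, -0.01, -0.002]
contact_force: [-0.2, 0.8, 0.7]
gripper_width: 0.704
grasp_force: 0.0
```

>>> {"method": "arm_command", "body": {
  "moves": [
    [0.4,[0,-0.25,0],-0.0095],
    [0.4,[0,-0.45,0],-0.0095],
    [0.4,[0,-0.45,0],-0.0095],
    [0.4,[0,-0.45,0],-0.0095],
    [0.4,[0,-0.45,0],-0.0095]
  ]
}}

```text
time: 19.23
tool_pos: [0.4495, 0.4288, 0.1888]
tool_rot: [0.001, 1.0, 0.019, -0.001]
contact_force: [0.1, 0.3, 0.1]
gripper_width: 0.705
grasp_force: 0.0
```

Run:
```python
from h import *
w=manip.grab_frame("wrist");save(w,"w9")
for d in manip.search_frame(w,"screwdriver")[:2]: print(d["confidence"],np.round(d["extent"]))
hsv=cv2.cvtColor(w["frame"],cv2.COLOR_RGB2HSV)
m=((hsv[...,1]>150)&((hsv[...,0]<8)|(hsv[...,0]>172))).astype(np.uint8)
n,l,st,c=cv2.connectedComponentsWithStats(m)
for i in range(1,n):
    if st[i,4]>800:
        k=l==i; v=np.where(k.any(1))[0]; print(st[i])
        for r in np.linspace(v[0]+2,v[-1]-2,7).astype(int):
            x=np.where(k[r])[0]; a=at(w,(x[0],r),.0155);b=at(w,(x[-1]+1,r),.0155); print(r,x[0],x[-1],((a+b)/2)[:2].round(4),np.linalg.norm(a-b).round(4))
go(.473,.435,.03,2.2)
```

```text
[ 258  137   32  106 2928]
139 264 282 [0.4998 0.4362] 0.0166
155 262 285 [0.4859 0.4353] 0.0214
172 258 289 [0.4706 0.4348] 0.0289
189 259 288 [0.4548 0.4342] 0.0276
206 259 288 [0.4384 0.4336] 0.0281
223 259 289 [0.4216 0.4326] 0.0294
240 264 285 [0.4042 0.4315] 0.0212
yaw 2.12 units [ 0.156 -0.04   1.065] turn -0.0002 pos [0.4499 0.4281 0.1898]
```

>>> {"method": "arm_command", "body": {
  "moves": [
    [0.4,[0.156,-0.042,0.2],0],
    [0.4,[0.156,-0.042,0.45],0],
    [0.4,[0.156,-0.042,0.7],0],
    [0.4,[0.156,-0.042,0.9],0],
    [0.4,[0.156,-0.042,1],0],
    [0.4,[0.156,-0.042,1],0],
    [0.4,[0.156,-0.042,1],0]
  ]
}}

```text
time: 19.92
tool_pos: [0.4732, 0.4358, 0.041]
tool_rot: [0.0, 1.0, 0.019, -0.0]
contact_force: [-0.4, 0.5, -0.2]
gripper_width: 0.697
grasp_force: 0.0
```

Run:
```python
from h import *
go(.473,.4348,.029,2.2)
w=manip.grab_frame("wrist");save(w,"w10")
```

```text
yaw 2.13 units [-0.002  0.006  0.08 ] turn -0.0002 pos [0.4732 0.4358 0.041 ]
```

>>> {"method": "arm_command", "body": {
  "moves": [
    [0.4,[-0.002,0.006,0.08],0],
    [0.4,[-0.002,0.006,0.08],0],
    [0.4,[-0.002,0.006,0.08],0],
    [-1,[-0.002,0.006,0.08],0],
    [-1,[-0.002,0.006,0.08],0],
    [-1,[-0.002,0.006,0.08],0],
    [-1,[-0.002,0.006,0.08],0],
    [-1,[-0.002,0.006,0.08],0],
    [-1,[-0.002,0.006,0.08],0],
    [-1,[-0.002,0.006,0.08],0],
    [-1,[-0.002,0.006,0.08],0],
    [-1,[-0.002,0.006,0.08],0]
  ]
}}

```text
time: 20.97
tool_pos: [0.4734, 0.4359, 0.0298]
tool_rot: [-0.0, 1.0, 0.019, 0.001]
contact_force: [0.0, 0.5, 5.1]
gripper_width: 0.315
grasp_force: 59.7
```

Run:
```python
from h import *
go(.473,.4348,.029,2.2)
w=manip.grab_frame("wrist");save(w,"w11"); s=manip.state()
hsv=cv2.cvtColor(w["frame"],cv2.COLOR_RGB2HSV)
m=((hsv[...,1]>150)&((hsv[...,0]<8)|(hsv[...,0]>172))).astype(np.uint8)
m[:,:230]=0;m[:,330:]=0
v=np.where(m.any(1))[0];print(v[0],v[-1]);
x=np.where(m[v[0]+1])[0];print(x[0],x[-1],at(w,((x[0]+x[-1])/2,v[0]),.0155)-s["tool_pos"])
for d in manip.search_frame(w,"screwdriver")[:2]:
    e=d["extent"];print(d["confidence"],np.round(e),at(w,(280,e[1]),.0155)-s["tool_pos"])
```

```text
yaw 2.18 units [-0.003  0.007  0.006] turn -0.0001 pos [0.4734 0.4359 0.0298]
226 373
260 296 [ 0.02796895  0.00234522 -0.01431019]
0.78 [251.   1. 312. 373.] [ 0.11356895  0.00484522 -0.01431019]
```

>>> {"method": "arm_command", "body": {
  "moves": [
    [-1,[0,0,-0.2],0],
    [-1,[0,0,-0.4],0],
    [-1,[0,0,-0.6],0],
    [-1,[-0.2,0,-0.8],0],
    [-1,[-0.35,0,-0.85],0],
    [-1,[-0.35,0,-0.85],0]
  ]
}}

```text
time: 21.57
tool_pos: [0.4182, 0.4344, 0.159]
tool_rot: [-0.001, 1.0, 0.02, 0.001]
contact_force: [0.2, 0.5, -1.5]
gripper_width: 0.319
grasp_force: 59.6
```

>>> {"method": "arm_command", "body": {
  "moves": [
    [-1,[0,0.25,0],0],
    [-1,[0,0.5,0],0],
    [-1,[0,0.75,0],0],
    [-1,[0,1,0],0]
  ]
}}

```text
time: 21.9
tool_pos: [0.4249, 0.2818, 0.1544]
tool_rot: [0.001, 1.0, 0.02, -0.001]
contact_force: [0.5, -0.9, 0.0]
gripper_width: 0.318
grasp_force: 59.8
```

>>> {"method": "arm_command", "body": {
  "moves": [
    [-1,[0,0.25,0],0],
    [-1,[0,0.5,0],0],
    [-1,[0,0.75,0],0],
    [-1,[0,1,0],0]
  ]
}}

```text
time: 22.23
tool_pos: [0.4306, 0.1318, 0.1547]
tool_rot: [0.0, 1.0, 0.019, -0.001]
contact_force: [-0.3, 0.5, -0.6]
gripper_width: 0.315
grasp_force: 59.8
```

>>> {"method": "arm_command", "body": {
  "moves": [
    [-1,[0,0.25,0],0.0096],
    [-1,[0,0.5,0],0.0096],
    [-1,[0,0.75,0],0.0096],
    [-1,[0,1,0],0.0096]
  ]
}}

```text
time: 22.57
tool_pos: [0.4363, -0.0179, 0.1549]
tool_rot: [-0.0, 1.0, -0.011, -0.001]
contact_force: [1.5, -0.2, -1.6]
gripper_width: 0.315
grasp_force: 59.8
```

>>> {"method": "arm_command", "body": {
  "moves": [
    [-1,[0,0.25,0],0],
    [-1,[0.1,0.5,0],0],
    [-1,[0.2,0.75,0],0],
    [-1,[0.3,1,0],0],
    [-1,[0.3,1,0],0]
  ]
}}

```text
time: 22.98
tool_pos: [0.48, -0.1728, 0.1552]
tool_rot: [0.001, 1.0, -0.014, -0.0]
contact_force: [-0.3, -0.5, -0.2]
gripper_width: 0.319
grasp_force: 59.9
```

>>> {"method": "arm_command", "body": {
  "moves": [
    [-1,[0,0.25,0],0],
    [-1,[0,0.5,0],0],
    [-1,[0,0.75,0],0],
    [-1,[0,1,0],0],
    [-1,[0,1,0],0],
    [-1,[0,1,0],0]
  ]
}}

```text
time: 23.48
tool_pos: [0.4748, -0.3182, 0.1547]
tool_rot: [-0.001, 1.0, -0.013, -0.001]
contact_force: [-0.6, -0.2, -0.8]
gripper_width: 0.316
grasp_force: 60.1
```

Run:
```python
from h import *
go(.5062,-.3516,.037,-1.25)
w=manip.grab_frame("wrist");save(w,"w12"); s=manip.state()
hsv=cv2.cvtColor(w["frame"],cv2.COLOR_RGB2HSV)
m=((hsv[...,1]>150)&((hsv[...,0]<8)|(hsv[...,0]>172))).astype(np.uint8)
m[:,:230]=0;m[:,330:]=0
v=np.where(m.any(1))[0];x=np.where(m[v[0]+1])[0];print(v[0],v[-1],x[0],x[-1])
for d in manip.search_frame(w,"screwdriver")[:2]: print(d["confidence"],np.round(d["extent"]))
```

```text
yaw -1.45 units [0.215 0.218 0.784] turn -0.0006 pos [ 0.4748 -0.3182  0.1547]
226 373 260 296
0.74 [248.   3. 312. 370.]
```

Grip unchanged (same pixels as before lifting). Lower over the recess.

>>> {"method": "arm_command", "body": {
  "moves": [
    [-1,[0.215,0.218,0],-0.0006],
    [-1,[0.215,0.218,0.2],-0.0006],
    [-1,[0.215,0.218,0.4],-0.0006],
    [-1,[0.215,0.218,0.55],-0.0006],
    [-1,[0.215,0.218,0.55],-0.0006],
    [-1,[0.215,0.218,0.55],-0.0006],
    [-1,[0.215,0.218,0.55],-0.0006]
  ]
}}

```text
time: 24.17
tool_pos: [0.5081, -0.3501, 0.0753]
tool_rot: [0.001, 1.0, -0.009, 0.001]
contact_force: [-0.1, -0.6, -0.4]
gripper_width: 0.316
grasp_force: 60.1
```

Run:
```python
from h import *
go(.5062,-.3516,.037,-1.25)
```

```text
yaw -0.99 units [-0.012  0.01   0.255] turn 0.0007 pos [ 0.5081 -0.3501  0.0753]
```

>>> {"method": "arm_command", "body": {
  "moves": [
    [-1,[-0.012,0.01,0.1],0],
    [-1,[-0.012,0.01,0.19],0],
    [-1,[-0.012,0.01,0.23],0],
    [-1,[-0.012,0.01,0.252],0],
    [-1,[-0.012,0.01,0.252],0],
    [-1,[-0.012,0.01,0.252],0]
  ]
}}

```text
time: 24.67
tool_pos: [0.5059, -0.3522, 0.0369]
tool_rot: [0.0, 1.0, -0.009, 0.0]
contact_force: [-0.7, -0.3, 0.4]
gripper_width: 0.318
grasp_force: 60.2
```

Run:
```python
from h import *
go(.5062,-.3516,.037,-1.25)
```

```text
yaw -1.05 units [ 0.002 -0.004 -0.001] turn 0.0005 pos [ 0.5059 -0.3522  0.0369]
```

>>> {"method": "arm_command", "body": {
  "moves": [
    [-0.2,[0,0,0],0],
    [0,[0,0,0],0],
    [0,[0,0,0],0],
    [0,[0,0,0],0],
    [0,[0,0,0],0],
    [0,[0,0,-0.1],0],
    [0,[0,0,-0.3],0],
    [0,[0,0,-0.55],0],
    [0,[0,-0.2,-0.8],0],
    [0,[0,-0.4,-1],0],
    [0,[0,-0.4,-1],0],
    [0,[0,-0.4,-1],0],
    [0,[0,-0.4,-1],0]
  ]
}}

```text
time: 25.75
tool_pos: [0.5064, -0.292, 0.1857]
tool_rot: [0.0, 1.0, -0.009, -0.0]
contact_force: [-0.7, -0.4, -0.2]
gripper_width: 0.5
grasp_force: 0.0
```

Run:
```python
from h import *
w=manip.grab_frame("wrist");save(w,"w13");np.savez("p13.npz",**{k:w[k] for k in("fx","fy","cx","cy","k1","R","t","frame")})
for d in manip.search_frame(w,"screwdriver")[:2]: 
    l,tp,r,b=d["extent"];print(d["confidence"],np.round(d["extent"]),at(w,((l+r)/2,tp),.0225)[:2],at(w,((l+r)/2,b),.0225)[:2])
hsv=cv2.cvtColor(w["frame"],cv2.COLOR_RGB2HSV)
m=((hsv[...,1]>150)&((hsv[...,0]<8)|(hsv[...,0]>172))).astype(np.uint8)
n,l,st,c=cv2.connectedComponentsWithStats(m)
for i in range(1,n):
    if st[i,4]>800:
        k=l==i; v=np.where(k.any(1))[0]; print(st[i])
        for r in np.linspace(v[0]+1,v[-1]-1,4).astype(int):
            x=np.where(k[r])[0]; a=at(w,(x[0],r),.0225);b=at(w,(x[-1]+1,r),.0225); print(r,x[0],x[-1],((a+b)/2)[:2].round(4),np.linalg.norm(a-b).round(4))
go(.48,.068,.2,4.6)
```

```text
0.66 [329.  12. 368. 269.] [ 0.654  -0.3468] [ 0.4345 -0.3563]
[  35  147   66  125 4090]
148 39 69 [ 0.5552 -0.0962] 0.0281
188 35 87 [ 0.5194 -0.0946] 0.0497
229 39 98 [ 0.4799 -0.0932] 0.0584
270 54 98 [ 0.4372 -0.0914] 0.0457
[ 329  166   34  103 2802]
167 338 356 [ 0.5334 -0.3512] 0.0166
200 331 362 [ 0.5035 -0.3521] 0.0288
233 329 360 [ 0.4718 -0.3517] 0.0298
267 345 354 [ 0.4367 -0.358 ] 0.0097
yaw -1.1 units [-0.216 -2.397 -0.109] turn -0.0158 pos [ 0.5055 -0.292   0.1837]
```

Screwdriver spans 0.4345–0.654 m in x at y=-0.352, seated. Now the level.

>>> {"method": "arm_command", "body": {
  "moves": [
    [0,[-0.11,-0.25,0],0],
    [0,[-0.11,-0.5,0],0],
    [0,[-0.11,-0.75,0],0],
    [0,[-0.11,-1,0],0]
  ]
}}

```text
time: 26.18
tool_pos: [0.4915, -0.141, 0.1835]
tool_rot: [-0.001, 1.0, -0.011, -0.002]
contact_force: [0.9, 0.0, 0.3]
gripper_width: 0.501
grasp_force: 0.0
```

>>> {"method": "arm_command", "body": {
  "moves": [
    [0.1,[-0.11,-0.25,0],0],
    [0.1,[-0.11,-0.5,0],0],
    [0.1,[-0.11,-0.75,0],0],
    [0.1,[-0.11,-1,0],0]
  ]
}}

```text
time: 26.52
tool_pos: [0.4779, 0.0095, 0.1839]
tool_rot: [-0.0, 1.0, -0.01, -0.002]
contact_force: [-0.1, 0.0, -0.4]
gripper_width: 0.551
grasp_force: 0.0
```

>>> {"method": "arm_command", "body": {
  "moves": [
    [0.1,[0,-0.25,0],-0.0158],
    [0.1,[0,-0.4,0],-0.0158],
    [0.1,[0,-0.4,0],-0.0158],
    [0.1,[0,-0.4,0],-0.0158],
    [0.1,[0,-0.4,0],-0.0158]
  ]
}}

```text
time: 26.93
tool_pos: [0.4798, 0.0676, 0.1846]
tool_rot: [0.0, 0.999, 0.04, -0.001]
contact_force: [0.4, 0.3, 0.3]
gripper_width: 0.55
grasp_force: 0.0
```

Run:
```python
from h import *
w=manip.grab_frame("wrist");save(w,"w14")
for d in manip.search_frame(w,"level")[:2]: print(d["confidence"],np.round(d["extent"]))
hsv=cv2.cvtColor(w["frame"],cv2.COLOR_RGB2HSV)
m=((hsv[...,1]>150)&((hsv[...,0]<8)|(hsv[...,0]>172))).astype(np.uint8)
m2=((hsv[...,1]<60)&(hsv[...,2]>150)).astype(np.uint8)
for r in range(20,300,20):
    x=np.where(m[r,150:420])[0]+150; y=np.where(m2[r,200:360])[0]+200
    if len(x)>3 and len(y)>3: print(r,x[0],x[-1],"white",y[0],y[-1],at(w,(x[0],r),.042)[:2],at(w,(x[-1]+1,r),.042)[:2])
v=np.where(m[:,240:320].sum(1)>2)[0];print(v[0],v[-1]);print(at(w,(285,v[0]),.042),at(w,(280,v[-1]),.042))
go(.502,.067,.05,4.6)
```

```text
0.68 [266.  27. 300. 300.]
40 150 297 white 210 348 [0.5969 0.1726] [0.6049 0.0648]
60 150 297 white 234 359 [0.5832 0.1729] [0.5914 0.0635]
80 150 297 white 206 341 [0.5692 0.1733] [0.5775 0.0622]
100 150 297 white 248 291 [0.5547 0.1737] [0.5633 0.0608]
120 150 297 white 227 349 [0.5398 0.1741] [0.5486 0.0594]
140 271 297 white 277 291 [0.5317 0.0791] [0.5334 0.0579]
160 271 297 white 243 328 [0.516  0.0779] [0.5177 0.0564]
180 271 296 white 277 340 [0.4997 0.0768] [0.5014 0.0556]
200 272 419 white 227 291 [0.4829 0.0747] [ 0.4929 -0.0488]
220 272 419 white 200 290 [0.4654 0.0734] [ 0.4754 -0.0525]
240 272 419 white 204 290 [0.4471 0.072 ] [ 0.4573 -0.0565]
260 272 296 white 202 290 [0.4281 0.0706] [0.4298 0.0486]
280 273 295 white 278 290 [0.4083 0.0683] [0.4099 0.0476]
25 298
[0.614  0.0751 0.042 ] [0.3901 0.0605 0.042 ]
yaw 4.51 units [0.145 0.013 0.902] turn -0.0003 pos [0.4801 0.0672 0.1853]
```

>>> {"method": "arm_command", "body": {
  "moves": [
    [0.1,[0.145,0.019,0.2],-0.0005],
    [0.1,[0.145,0.019,0.45],-0.0005],
    [0.1,[0.145,0.019,0.7],-0.0005],
    [0.1,[0.145,0.019,0.9],-0.0005],
    [0.1,[0.145,0.019,1],-0.0005],
    [0.1,[0.145,0.019,1],-0.0005],
    [0.1,[0.145,0.019,1],-0.0005],
    [-1,[0.145,0.019,1],-0.0005],
    [-1,[0.145,0.019,1],-0.0005],
    [-1,[0.145,0.019,1],-0.0005],
    [-1,[0.145,0.019,1],-0.0005],
    [-1,[0.145,0.019,1],-0.0005],
    [-1,[0.145,0.019,1],-0.0005],
    [-1,[0.145,0.019,1],-0.0005],
    [-1,[0.145,0.019,1],-0.0005]
  ]
}}

```text
time: 28.28
tool_pos: [0.5041, 0.0672, 0.0385]
tool_rot: [0.0, 0.999, 0.042, 0.002]
contact_force: [-0.5, -2.1, 6.7]
gripper_width: 0.25
grasp_force: 59.8
```

Run:
```python
from h import *
go(.5388,-.2646,.044,-1.25)
w=manip.grab_frame("wrist");save(w,"w15");s=manip.state()
hsv=cv2.cvtColor(w["frame"],cv2.COLOR_RGB2HSV)
m=((hsv[...,1]>150)&((hsv[...,0]<8)|(hsv[...,0]>172))).astype(np.uint8)
k=m[:250,240:330]
for r in (60,100,140,180,220):
    x=np.where(k[r])[0]+240
    if len(x): print(r,x[0],x[-1],at(w,(x[0],r),.042)[:2],at(w,(x[-1]+1,r),.042)[:2])
v=np.where(k.sum(1)>2)[0][:1];print(v, at(w,(281,v[0]),.042)-s["tool_pos"],s["contact_force"])
```

```text
yaw 4.81 units [ 0.045  2.223 -0.036] turn 0.0168 pos [0.5041 0.0672 0.0385]
60 248 311 [0.5942 0.0858] [0.596  0.0651]
100 249 310 [0.5819 0.0847] [0.5837 0.0641]
140 250 309 [0.5688 0.0836] [0.5706 0.063 ]
180 251 308 [0.5549 0.0824] [0.5566 0.0618]
220 252 307 [0.5399 0.0811] [0.5416 0.0605]
[0] [0.10828556 0.00939928 0.00345803] [ 0.06990474 -2.14803766  6.91744925]
```

>>> {"method": "arm_command", "body": {
  "moves": [
    [-1,[0,0,-0.15],0],
    [-1,[0,0,-0.35],0],
    [-1,[0,0,-0.6],0],
    [-1,[0,0,-0.7],0],
    [-1,[0,0,-0.7],0]
  ]
}}

```text
time: 28.75
tool_pos: [0.5051, 0.0676, 0.1464]
tool_rot: [0.0, 0.999, 0.042, 0.005]
contact_force: [0.2, -0.2, -2.4]
gripper_width: 0.242
grasp_force: 59.5
```

>>> {"method": "arm_command", "body": {
  "moves": [
    [-1,[0,0.25,0],0],
    [-1,[0,0.5,0],0],
    [-1,[0,0.75,0],0],
    [-1,[0,1,0],0]
  ]
}}

```text
time: 29.08
tool_pos: [0.5132, -0.0828, 0.1388]
tool_rot: [-0.001, 0.999, 0.042, -0.001]
contact_force: [0.4, 1.1, -2.2]
gripper_width: 0.245
grasp_force: 59.7
```

>>> {"method": "arm_command", "body": {
  "moves": [
    [-1,[0.05,0.25,0],0.0168],
    [-1,[0.06,0.5,0],0.0168],
    [-1,[0.06,0.75,0],0.0168],
    [-1,[0.06,1,0],0.0168],
    [-1,[0.06,1.0,0],0.0168],
    [-1,[0.06,1.0,0],0.0168],
    [-1,[0.06,1.0,0],0.0168]
  ]
}}

```text
time: 29.67
tool_pos: [0.5351, -0.2299, 0.1389]
tool_rot: [-0.001, 1.0, -0.011, -0.002]
contact_force: [0.4, -0.5, -2.9]
gripper_width: 0.243
grasp_force: 60.0
```

Run:
```python
from h import *
go(.5408,-.2646,.0455,-1.25)
```

```text
yaw -1.27 units [0.043 0.23  0.623] turn -0.0001 pos [ 0.5351 -0.2299  0.1389]
```

>>> {"method": "arm_command", "body": {
  "moves": [
    [-1,[0.043,0.23,0],0],
    [-1,[0.043,0.23,0.1],0],
    [-1,[0.043,0.23,0.25],0],
    [-1,[0.043,0.23,0.35],0],
    [-1,[0.043,0.23,0.35],0],
    [-1,[0.043,0.23,0.35],0],
    [-1,[0.043,0.23,0.35],0]
  ]
}}

```text
time: 30.25
tool_pos: [0.5424, -0.2645, 0.0892]
tool_rot: [0.0, 1.0, -0.01, 0.0]
contact_force: [0.1, -0.4, -2.8]
gripper_width: 0.249
grasp_force: 60.3
```

Run:
```python
from h import *
go(.5408,-.2646,.0455,-1.25)
w=manip.grab_frame("wrist");save(w,"w16");s=manip.state()
hsv=cv2.cvtColor(w["frame"],cv2.COLOR_RGB2HSV)
m=((hsv[...,1]>150)&((hsv[...,0]<8)|(hsv[...,0]>172))).astype(np.uint8)
k=m[:250,230:340]
for r in (10,60,140,220):
    x=np.where(k[r])[0]+230
    if len(x): print(r,x[0],x[-1])
```

```text
yaw -1.16 units [-0.011  0.001  0.291] turn 0.0002 pos [ 0.5424 -0.2645  0.0892]
10 246 312
60 248 310
140 249 309
220 252 307
```

>>> {"method": "arm_command", "body": {
  "moves": [
    [-1,[-0.011,0.001,0.1],0],
    [-1,[-0.011,0.001,0.2],0],
    [-1,[-0.011,0.001,0.25],0],
    [-1,[-0.011,0.001,0.28],0],
    [-1,[-0.011,0.001,0.28],0],
    [-1,[-0.011,0.001,0.28],0],
    [-1,[-0.011,0.001,0.28],0]
  ]
}}

```text
time: 30.88
tool_pos: [0.541, -0.2659, 0.0478]
tool_rot: [0.001, 1.0, -0.011, 0.001]
contact_force: [0.9, 0.0, -2.8]
gripper_width: 0.243
grasp_force: 60.4
```

Run:
```python
from h import *
go(.5408,-.2646,.0455,-1.25)
```

```text
yaw -1.24 units [-0.002 -0.009  0.015] turn 0.0 pos [ 0.541  -0.2659  0.0478]
```

>>> {"method": "arm_command", "body": {
  "moves": [
    [-1,[0,-0.009,0.01],0],
    [-1,[0,-0.009,0.018],0],
    [-1,[0,-0.009,0.018],0],
    [-1,[0,-0.009,0.018],0]
  ]
}}

```text
time: 31.22
tool_pos: [0.5411, -0.2645, 0.0455]
tool_rot: [0.0, 1.0, -0.011, 0.001]
contact_force: [-1.7, 1.6, 5.6]
gripper_width: 0.248
grasp_force: 61.4
```

In contact with the floor. Release, rise, then back off for a look.

>>> {"method": "arm_command", "body": {
  "moves": [
    [-0.4,[0,0,0],0],
    [-0.3,[0,0,0],0],
    [-0.2,[0,0,0],0],
    [-0.1,[0,0,0],0],
    [0,[0,0,0],0],
    [0,[0,0,0],0],
    [0,[0,0,0],0],
    [0,[0,0,-0.1],0],
    [0,[0,0,-0.3],0],
    [0,[0,0,-0.55],0],
    [0,[0,0,-0.8],0],
    [0,[0,0,-1],0],
    [0,[0,0,-1],0],
    [0,[0,0,-1],0]
  ]
}}

```text
time: 32.38
tool_pos: [0.5417, -0.265, 0.1972]
tool_rot: [0.002, 1.0, -0.011, 0.003]
contact_force: [-0.3, -0.5, 0.1]
gripper_width: 0.497
grasp_force: 0.0
```

>>> {"method": "arm_command", "body": {
  "moves": [
    [0,[-0.1,0,-0.25],0],
    [0,[-0.1,0,-0.45],0],
    [0,[-0.1,0,-0.45],0],
    [0,[-0.1,0,-0.45],0],
    [0,[-0.1,0,-0.45],0],
    [0,[-0.1,0,-0.45],0]
  ]
}}

```text
time: 32.88
tool_pos: [0.5245, -0.2632, 0.2585]
tool_rot: [-0.001, 1.0, -0.011, -0.002]
contact_force: [0.1, 0.6, -0.9]
gripper_width: 0.498
grasp_force: 0.0
```

Run:
```python
from h import *
w=manip.grab_frame("wrist");t=manip.grab_frame("top");s=manip.grab_frame("scene")
z=lambda p,a,b,c,d,sz:cv2.resize(p["frame"][a:b,c:d,::-1],sz,interpolation=cv2.INTER_CUBIC)
a=z(w,0,300,60,480,(504,360)); b=z(s,140,220,250,380,(390,240)); c=z(t,140,260,150,430,(410,240))
im=np.zeros((600,800,3),np.uint8); im[:360,:504]=a; im[360:,:390]=b; im[360:,390:]=c
cv2.imwrite("pics/final.png",im)
for d in manip.search_frame(w,"level")[:1]: print(d)
```

```text
{'extent': [267.2, 55.6, 294.3, 273.1], 'confidence': 0.9}
```

View pics/final.png

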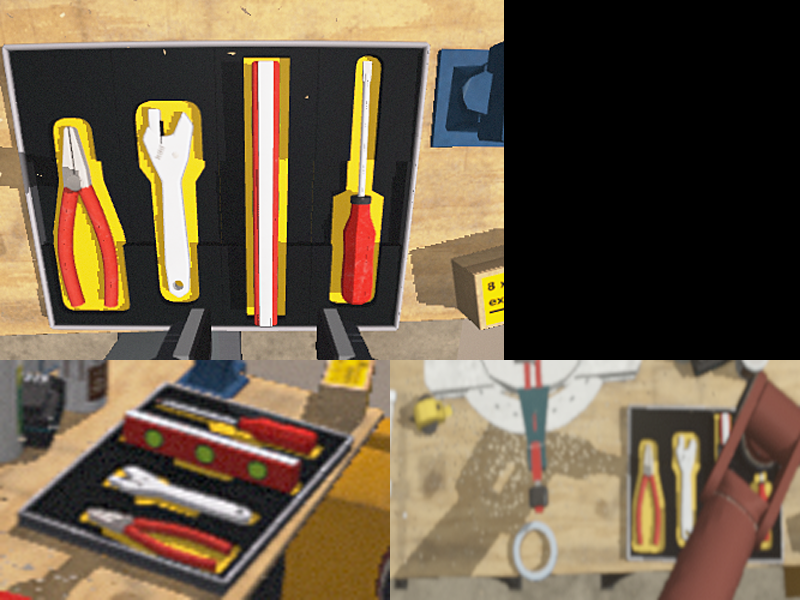

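All four tools lie inside their yellow recesses; I'll check the level's ends numerically, since its top at z≈0.049 shows shifted.

Run:
```python
from h import *
w=manip.grab_frame("wrist")
e=manip.search_frame(w,"level")[0]["extent"]
for v in(e[1],e[3]): print(at(w,(280,v),.049))
t=manip.grab_frame("top")
for n in("tape_roll","tape_measure"): print(n,np.round(manip.search_frame(t,n)[0]["extent"]))
```

```text
[ 0.6518 -0.2657  0.049 ]
[ 0.4247 -0.2611  0.049 ]
tape_roll [235. 221. 264. 250.]
tape_measure [164. 156. 195. 178.]
```

```bash
python3 -c "
from plant import manip
print(manip.job_done())"
```

```text
the job is handed in; nothing more can be done
None
```

I put the wrench, pliers, screwdriver and level in their recesses in that order, the level upright. The final pictures show all four in place, and the tape roll and tape measure weren't moved. I handed the job in at about 33 s; the result hasn't been reported.

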